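# Feed a traybake block under the cutter guard with the push stick

## Robot

A 6-joint arm with a two-finger parallel gripper is mounted at the origin on the work surface; the furniture and walls round the work are solid. World frame = base frame: x ahead of the robot, y to its left, z up, the work surface at z = 0. Lengths are in m, angles in rad, forces in N, time in s.
With the tool pointing down it reaches from about 0.35 to 0.975 m from the base axis. Payload 4.9 kg.
Tool frame: the origin (TCP) lies on the centre line of the jaws, within the pads' length; the fingertips stand ahead of it and the grasp point (between the pads) is the TCP (manip.tip_extent is the z of the fingertips in the tool frame, in m); z points along the fingers, y is the line along which they close (so a half turn about z gives the same grasp; the last joint's range is limited). The gripper opens to 85 mm and grips with 20 to 120 N. Pads are 22 mm wide; open, the fingers measure 114 mm over their backs; the gripper's body (76 mm by 85 mm) begins 54 mm behind the grasp point. The pads swing forward as they close: fully open they stand 13 mm farther back than shut.
Start: joints at [1.157, 0.053, 1.613, -0, 1.476, -0.119], TCP at [0.182, 0.598, 0.215] pointing down, gripper open.
Joint ranges: [-3.01, 3.01], [-1.01, 2.22], [0.06, 2.58], [-1.02, 4.17], [0.09, 2.62], [-3.14, 3.14]. Speed limits (rad/s): [2.57, 2.57, 3.14, 3.14, 3.14, 3.14].

## Interface

Orientations are given as a unit quaternion [w, x, y, z].
In Python, from plant import manip gives the robot as it stands. The module is installed in compiled form; this text tells all that it offers.
- The arm moves only by the shell command python3 -m crank 'ROWS'. ROWS is a JSON list of rows, 1 to 5 of them, each of 7 numbers: the opening from 0.0 (shut) to 1.0 (fully open), then dx, dy, dz in m, then a rotation vector rx, ry, rz in rad; each row shifts and turns the commanded pose from where the row before left it, along the tool's axes as they then stand; what a row does not reach is not made up. A row lasts 1/8 s, in which the tool goes at most 0.0625 m and 0.188 rad, less where a joint would pass 70% of its speed; a pose out of reach is approached as far as the arm can. The fingers move at their own pace and stop on an object; the grip force is fixed at half the most. Time passes only in rows, so rows that do not move let the fingers close. It prints the time, the measured TCP pose, the force, the opening and the grip force at its end.
- manip.state(): the state, without advancing time (a new reading comes with each control period).
- manip.grab_frame(name): name is "side" or "top" or "wrist"; returns (picture, depth): 400x640x3 uint8, red, green, blue; 400x640 float32, m along the optical axis (not along the pixel's ray), 0 where there is no reading.
- manip.camera_params(name): a dict with "intrinsics" (3x3 intrinsics, pixels), "xyz" and "orientation" of the camera in the world. Camera axes: x right, y down, z forward; pixel columns grow to the right and rows downward; lengths in m; the calibration is good to about 2 mm. A picture is of the moment at which its call begins: read the wrist's pose just before it. camera_params takes no time and is no camera call; for the wrist camera it gives the pose at the moment of the call.
- manip.job_done(): hands the job in; it is judged then, once.
Trained networks look in the newest picture that a camera, given by its name, has taken for a name from the list of things; names that differ only in an ending like _2 or _b are one class to them, and where a whole thing is asked for, a point or a joint stands for the part that bears it (a point fixed in the world has none). Each returns a list of dicts, best first, with "conf" (0 to 1); they miss things now and then, are a little off and sometimes report something else, mostly with a low value. They report only what shows in the picture. A call takes as long as a camera call. They do not tell look-alikes from the thing itself.
- manip.look_for(camera, query): "extent" ([left, top, right, bottom] in pixels, round what is visible of it).
- manip.outline_of(camera, query): "region" (400x640 bool, what is visible of it) and "extent" ([left, top, right, bottom] in pixels, round what is visible of it).
- manip.mark_of(camera, query): "centre" ([row, column] in pixels: a listed point, or the origin of a listed thing).
The state is a dict: "time": time; "joint_pos": joint angles; "joint_vel": joint speeds; "joint_efforts": joint torques, N m; "tool_pos": TCP position; "tool_rot": TCP orientation; "contact_force": force on the tool from outside, world axes, zero at the start; "ft_torque": the same for the moment, N m; "gripper_width": opening from 0.0 (shut) to 1.0 (fully open); "grasp_force": force on a finger pad.
Only numpy, scipy, OpenCV 4.12 (cv2) and the standard library are available. Lean on these libraries where they do the work, as an engineer would, in place of code of your own. Each camera call takes 0.05 s, during which the arm holds its last target. There are 200 camera calls.

## Task

Take the wooden push stick from its rest and with it feed the chocolate-and-marshmallow block along the cutter's bed, under the swinging guard flap, until it is fully home against the gauge stop and has pushed the stop's sprung plunger in; lean on it there for a moment with a light but definite push so that it is truly seated, never hard enough to crush it. Then draw the stick out so that the flap hangs shut behind the block, and lay the stick back in its rest. Touch the block only with the stick, and leave the sugar shaker, the egg box and the brownie where they stand.

Things in the scene. Friction and masses are not known exactly. Their poses are not given: they have to be found in the camera images.
- cutter: bench cutter for traybakes: steel bed 118 mm wide on rubber feet, bed top 20 mm above the counter, ending in a clear guarded tunnel 116 mm high with a cutting head above it up to 190 mm. Origin: on the counter, lane centre, at the guard's mouth. +x is the feed direction (into the guard), z up. The bed runs from x = -210 to +215 mm
- mouth (a point): bed top, lane centre, at the guard's mouth; axes as the cutter's. From x = -4 mm the lane is 83 mm wide between steel fences; two flared lead-in guides, 24 mm high, narrow to it from 118 mm at x = -54 mm. The portal at x = -2 to +10 mm leaves 62 mm above the bed; in front of it all is open above
- flap (a joint): self-closing steel guard flap, hinged 80 mm above the bed, 13 mm inside the mouth. 0 rad: hanging shut, lower edge 31 mm above the bed (the stick's flat bar passes under it). It swings inwards (+) on a light spring; the block lifts it to about 0.85 rad, and it rides on the block's top until the block's rear end is some 55 to 60 mm past the mouth, then drops shut behind it
- block: rocky-road traybake block (dark chocolate, pale marshmallow), 111 x 76 x 48 mm, about 0.2 kg, on the bed before the guard, up to 6 degrees and 6 mm out of line with the lane. Origin: centre of its underside; x along its length, ends 55.5 mm away, z up. It slides with 1 to 2 N, and some 1 to 5 N more while it lifts and carries the flap. It crushes above 20 N
- stick: wooden push stick, 0.13 kg: flat bar 30 mm wide, 20 mm high, with an upright handle block 24 mm wide (across), 62 mm long, its top 72 mm above the underside. Origin: on the underside below the middle of the handle; x points along the bar to the nose, z up. The flat nose face is 185 mm ahead of the origin, the tail 45 mm behind it
- stick_grip (a point): middle of the stick's handle, 52 mm above its underside; pinch here across the 24 mm width
- stick_nose (a point): centre of the nose face of the stick, 185 mm ahead of the handle, 10 mm above its underside
- rest: white channel in which the stick lies: floor 6 mm thick, 210 mm long, two side lips 18 mm high with 44 mm between them, ends open; fixed to the counter. Origin: on the counter, where the stick's origin lies; x points the way the stick's nose points; floor from x = -45 to +165 mm
- shaker: sugar shaker, 44 mm wide, 90 mm high, loose bystander; origin centre of its underside
- egg_box: moulded egg box 110x156x70 mm, loose bystander; origin centre of its underside
- brownie: lower all-dark brownie block 112x76x38 mm, loose bystander waiting for its turn; origin centre of its underside
- plunger (a joint): sprung steel plunger (blade interlock) in the middle of the rigid upright gauge stop that closes the lane. 0 = standing 6 mm proud; 0.006 m = pushed flush, block against the stop. Its spring, under 0.5 N, is too weak to push the block back. Where the stop is set is not measured: its face lies 176 to 200 mm beyond the mouth; find it by feel. 6 to 12 N on the block seats it
Mind the look-alikes: they are no part of the job. What is shaped like the block but pink is not meant.

How it is judged:
On the way, in this order (a step that is already met when the one before it is completed fails the run):
1. the block's nose has been pushed under the guard flap with the stick (value of joint flap above 0.5 rad and contact force between stick and block above 0.3 N), for 0.1 s.
2. the stick presses the block home: plunger pushed in to within 1.5 mm of flush, flap dropped behind the block, a push of at least 5 N (contact force between stick and block above 5 N and value of joint plunger above 0.0045 m and value of joint flap below 0.1 rad), for 0.2 s.
At the end, for the whole second after the job is handed in: The block lies flat and square in the lane (within 3.5 degrees) against the gauge stop, holding its plunger in (within 1.5 mm of flush); the guard flap hangs shut behind it (under 0.06 rad), and the stick lies flat in its rest, its origin within 35 mm of the rest's origin, let go and still (value of joint plunger above 0.0045 m and angle between the x axis of block and the x axis of mouth, either way round below 0.06 rad and angle between each of block, stick's own z axis and vertical below 0.05 rad and value of joint flap below 0.06 rad and horizontal distance between stick and rest below 0.035 m and z of stick in the frame of rest below 0.009 m and linear speed of each of stick, block below 0.02 m/s); the robot touches nothing.
It fails at once if the block is pushed with more than 20 N (crushed) (contact force between stick and block above 20 N).
It fails at once if the gripper touches the block (contact force between the arm and block above 0.5 N).
It fails at once if a bystander is moved by more than 20 mm (distance of any of shaker, egg_box, brownie from where it was at the start of the episode above 0.02 m).
It also fails if it takes over 72 s, if anything falls off the work surface, if the arm or the gripper's body presses on something with over 40 N, if the wrist force passes 120 N, or if a joint passes its speed limit or range.

## Working session

There is one attempt and no reset: what is moved stays moved. The work goes in short steps, Python scripts to look and compute and a shell command to move; the robot and the scene stay as the last step left them, time stands still between calls to the robot, and variables do not carry over. Pictures are saved under pics/ and viewed, at most 11 in all, crops included, and the job is handed in when it is done.

```bash
mkdir -p pics
cat > h.py <<'E'
import numpy as np, cv2
from plant import manip
from scipy.spatial.transform import Rotation as R
def rot(q): return R.from_quat([q[1],q[2],q[3],q[0]]).as_matrix()
def cloud(cam,depth):
    p=manip.camera_params(cam);K=np.array(p["intrinsics"]);
    v,u=np.mgrid[0:400,0:640]
    P=np.stack([(u-K[0,2])/K[0,0]*depth,(v-K[1,2])/K[1,1]*depth,depth],-1)
    W=P@rot(p["orientation"]).T+np.array(p["xyz"]); W[depth<=0]=np.nan
    return W
def proj(cam,X):
    p=manip.camera_params(cam);K=np.array(p["intrinsics"])
    c=(np.atleast_2d(X)-np.array(p["xyz"]))@rot(p["orientation"]); q=c@K.T
    return q[:,:2]/q[:,2:]
E
python3 - <<'E'
from h import *
for c in ("top","side"):
    im,d=manip.grab_frame(c); cv2.imwrite(f"pics/{c}0.png",im[:,:,::-1]); np.save(f"{c}_d.npy",d)
    W=cloud(c,d); np.save(f"{c}_W.npy",W)
    print(c,manip.camera_params(c)["xyz"])
    for q in ("block","stick","rest","cutter","brownie","egg_box","shaker"):
        for r in manip.outline_of(c,q)[:3]:
            m=r["region"]; print(q,round(r["conf"],2),np.round(r["extent"]),np.round(np.nanmedian(W[m],0),3),np.round(np.nanpercentile(W[m],95,axis=0),3))
    for q in ("stick_grip","stick_nose","mouth","rest","stick"):
        for r in manip.mark_of(c,q)[:2]:
            a,b=np.int32(r["centre"]); print(q,round(r["conf"],2),r["centre"],np.round(W[a,b],3))
print(manip.state())
E
```

```text
top [ 0.34956549 -0.19769066  1.17116041]
block 0.85 [206. 187. 252. 219.] [0.526 0.067 0.062] [0.561 0.115 0.068]
block 0.59 [212. 249. 257. 293.] [0.343 0.049 0.042] [0.385 0.097 0.048]
stick 0.94 [327. 255. 409. 265.] [ 0.381 -0.315  0.027] [ 0.397 -0.214  0.079]
rest 0.69 [327. 243. 406. 274.] [ 0.397 -0.314  0.014] [ 0.417 -0.216  0.022]
rest 0.37 [325. 250. 411. 268.] [ 0.381 -0.311  0.027] [ 0.398 -0.211  0.079]
cutter 0.71 [197. 130. 356. 227.] [ 0.564 -0.114  0.114] [0.638 0.135 0.187]
brownie 0.86 [278. 234. 315. 259.] [ 0.416 -0.116  0.036] [ 0.448 -0.067  0.04 ]
egg_box 0.58 [355. 123. 409. 161.] [ 0.704 -0.348  0.068] [ 0.754 -0.282  0.073]
shaker 0.62 [400. 200. 415. 214.] [ 0.522 -0.411  0.078] [ 0.54  -0.397  0.09 ]
stick_grip 0.62 [259.7, 343.5] [ 0.378 -0.244  0.082]
stick_nose 0.63 [257.6, 412.7] [ 0.388 -0.442 -0.   ]
rest 0.98 [258.7, 344.8] [ 0.38  -0.247  0.08 ]
rest 0.68 [262.9, 343.6] [ 0.37  -0.244  0.077]
stick 0.73 [148.8, 376.3] [ 0.685 -0.334  0.067]
stick 0.57 [262.2, 341.7] [ 0.37  -0.239  0.081]
side [ 1.31601029 -0.38761306  0.47112373]
block 0.75 [3
[... 826 characters left out ...]
joint_pos': array([ 1.15696871e+00,  5.27192157e-02,  1.61289813e+00, -1.19338023e-05,
        1.47598843e+00, -1.18986346e-01]), 'joint_vel': array([ 0.00018924,  0.00118381, -0.00030638,  0.00185235,  0.00122202,
        0.00089164]), 'joint_efforts': array([ 1.90867831e-03, -3.93696678e+01, -3.70453656e+01,  4.22440212e-05,
        7.03461646e-04,  9.09046747e-06]), 'tool_pos': array([0.18160602, 0.59801743, 0.21489277]), 'tool_rot': array([ 4.00342788e-06,  1.46886678e-01,  9.89153327e-01, -7.89275715e-06]), 'contact_force': array([-0.66323759, -0.48095017,  0.0450124 ]), 'ft_torque': array([ 0.04006328, -0.03323679, -0.03793602]), 'grasp_force': 0.0, 'gripper_width': 1.0004639608643033}
```

View pics/top0.png

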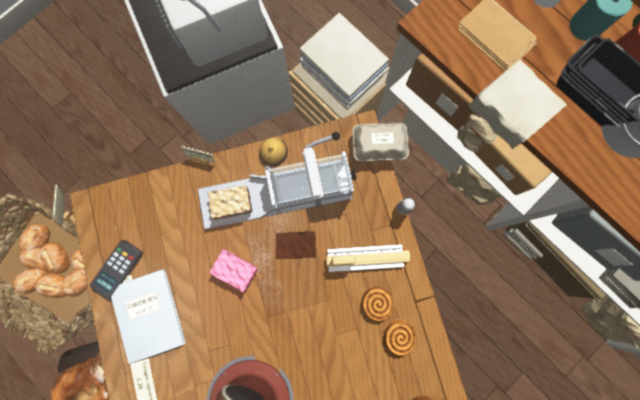

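View pics/side0.png

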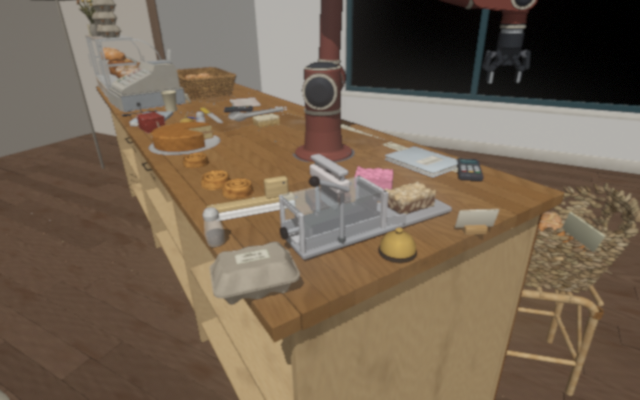

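Top view: the real block (pale/dark) on the bed at px (229,203), with the guard at cols 268–350. The stick lies in the rest at (327–410, 258) with its handle at 343 and nose to the right. The pink look-alike is at (233,270).

Run:
```python
from h import *
W=np.load("top_W.npy")
def rect(x0,x1,y0,y1,z0,z1,name):
    m=(W[...,0]>x0)&(W[...,0]<x1)&(W[...,1]>y0)&(W[...,1]<y1)&(W[...,2]>z0)&(W[...,2]<z1)
    P=W[m]; (c,s,a)=cv2.minAreaRect((P[:,:2]*1000).astype(np.float32)); 
    A=np.linalg.svd(P[:,:2]-P[:,:2].mean(0),full_matrices=False)[2][0]
    print(name,m.sum(),np.round(c,1),np.round(s,1),round(a,1),"pca",np.degrees(np.arctan2(*A[::-1])).round(1),"z",np.round(np.median(P[:,2]),4))
rect(.46,.60,0,.14,.055,.08,"block")
rect(.30,.45,-.47,-.18,.015,.04,"bar")
rect(.30,.45,-.47,-.18,.06,.09,"handle")
rect(.42,.72,-.33,.20,.012,.03,"bed")
rect(.42,.72,-.30,.20,.105,.15,"tunneltop")
rect(.42,.75,-.30,.20,.16,.21,"head")
rect(.42,.72,-.33,.20,.034,.054,"fences")
rect(.32,.48,-.20,-.03,.025,.045,"brownie")
s=cv2.imread("pics/top0.png"); cv2.imwrite("pics/top0c.png",cv2.resize(s[110:290,180:440],None,fx=3,fy=3,interpolation=cv2.INTER_CUBIC))
```

```text
block 1039 [530.6  68.4] [ 73.7 107.8] 12.1 pca 101.6 z 0.0623
bar 1085 [ 356.5 -317.9] [114.2 229.4] 4.5 pca 94.8 z 0.0246
handle 211 [ 376.6 -245.8] [23.7 60.8] 0.9 pca 94.7 z 0.0774
bed 2272 [580.7 -31.6] [476.9 282.4] 83.5 pca 90.2 z 0.0206
tunneltop 2600 [ 580.5 -152.5] [117.2 217.7] 11.9 pca 102.6 z 0.1163
head 739 [ 611.4 -170.6] [ 79.2 170. ] 74.5 pca 171.6 z 0.1863
fences 1198 [568.6 -66.3] [297.7 527.6] 0.6 pca 66.2 z 0.0405
brownie 1046 [ 416.  -115.2] [ 74.1 108.5] 2.7 pca 94.8 z 0.036
```

View pics/top0c.png

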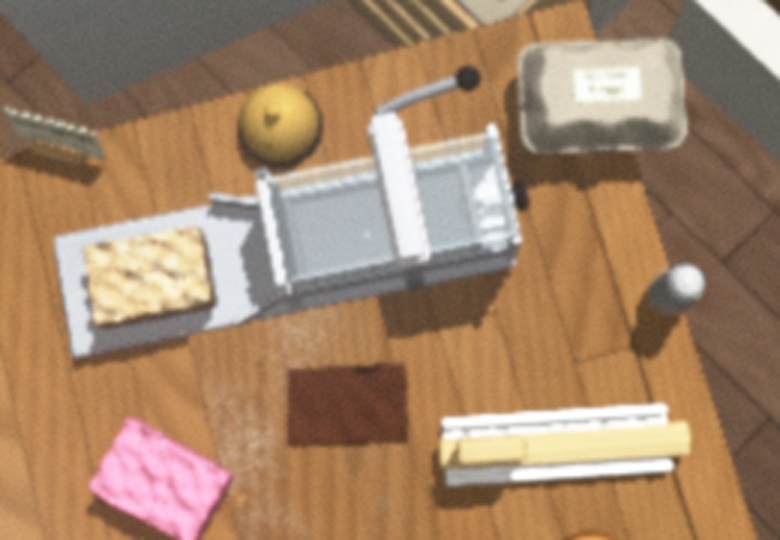

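The rest's and stick's nose direction is about (0.08,-1), and the lane feeds along about (0.21,-0.98). I'll move towards the stick, staying high.

```bash
cat > go.py <<'E'
import sys
from h import *
# usage: go.py x y z stick_yaw_deg : stick forward = tool y-axis rotated -90deg (tool y = left of stick)
s=manip.state(); Rm=rot(s["tool_rot"]); a=[float(v) for v in sys.argv[1:]]
d=Rm.T@(np.array(a[:3])-s["tool_pos"])
yy=np.radians(a[3]+90); Y=np.array([np.cos(yy),np.sin(yy),0]);Z=np.array([0,0,-1.]);X=np.cross(Y,Z)
rv=R.from_matrix(Rm.T@np.stack([X,Y,Z],1)).as_rotvec()
print("t%.1f"%s["time"],"pos",s["tool_pos"].round(4),"d",d.round(4),"rv",rv.round(4),"F",s["contact_force"].round(1),"q",np.round(s["joint_pos"],2))
E
R='[1,-0.0465,-0.038,-0.013,0,0,0]'
python3 -m crank '[[1,-0.0465,-0.038,-0.013,0,0,0],[1,-0.0465,-0.038,-0.013,0,0,0],[1,-0.0465,-0.038,-0.013,0,0,0],[1,-0.0465,-0.038,-0.013,0,0,0]]'
python3 -m crank '[[1,-0.0465,-0.038,-0.013,0,0,0],[1,-0.0465,-0.038,-0.013,0,0,0],[1,-0.0465,-0.038,-0.013,0,0,0],[1,-0.0465,-0.038,-0.013,0,0,0]]'
python3 -m crank '[[1,0,0,0,0,0,0.17],[1,0,0,0,0,0,0.17],[1,0,0,0,0,0,0.17],[1,0,0,0,0,0,0.17]]'
python3 -m crank '[[1,0,0,0,0,0,0.17],[1,0,0,0,0,0,0.17],[1,0,0,0,0,0,0.17]]'
python3 go.py 0.385 -0.20 0.28 -85.3
```

```text
time: 1.8
tool_pos: [0.3161, 0.3969, 0.2675]
tool_rot: [0.0, 0.147, 0.989, 0.0]
contact_force: [0.9, -0.1, -0.0]
gripper_width: 0.997
grasp_force: 0.0
time: 2.3
tool_pos: [0.45, 0.1973, 0.3196]
tool_rot: [0.0, 0.147, 0.989, 0.0]
contact_force: [0.2, 0.3, -0.5]
gripper_width: 0.997
grasp_force: 0.0
time: 2.8
tool_pos: [0.4492, 0.1989, 0.319]
tool_rot: [0.0, 0.471, 0.882, 0.0]
contact_force: [0.4, -0.4, 1.2]
gripper_width: 0.999
grasp_force: 0.0
time: 3.18
tool_pos: [0.4492, 0.199, 0.319]
tool_rot: [0.0, 0.678, 0.735, 0.0]
contact_force: [-0.4, -0.8, -0.0]
gripper_width: 0.998
grasp_force: 0.0
t3.2 pos [0.4492 0.199  0.319 ] d [-0.3926 -0.096   0.039 ] rv [ 0.0002 -0.     -0.0017] F [-0.4 -0.8 -0. ] q [ 0.27 -0.31  1.77 -0.    1.68  0.19]
```

```bash
python3 -m crank '[[1,-0.056,-0.0137,0,0,0,0],[1,-0.056,-0.0137,0,0,0,0],[1,-0.056,-0.0137,0,0,0,0],[1,-0.056,-0.0137,0.02,0,0,0]]' | head -2
python3 -m crank '[[1,-0.056,-0.0137,0.02,0,0,0],[1,-0.056,-0.0137,0,0,0,0],[1,-0.056,-0.0137,0,0,0,0],[1,0,0,0,0,0,0]]' | head -2
cat > wl.py <<'E'
from h import *
import sys
im,d=manip.grab_frame("wrist"); W=cloud("wrist",d); n=sys.argv[1]
cv2.imwrite(f"pics/{n}.png",im[:,:,::-1]); np.save(n+"_W.npy",W)
def rect(mask,name):
    P=W[mask]
    if len(P)<30: print(name,len(P)); return
    c,s,a=cv2.minAreaRect((P[:,:2]*1000).astype(np.float32)); A=np.linalg.svd(P[:,:2]-P[:,:2].mean(0),full_matrices=False)[2][0]
    print(name,len(P),np.round(c,1),np.round(s,1),round(a,1),"pca",np.degrees(np.arctan2(*A[::-1])).round(1),"z",np.median(P[:,2]).round(4))
def box(x0,x1,y0,y1,z0,z1): return (W[...,0]>x0)&(W[...,0]<x1)&(W[...,1]>y0)&(W[...,1]<y1)&(W[...,2]>z0)&(W[...,2]<z1)
E
cat > w1.py <<'E'
from wl import *
rect(box(.30,.46,-.47,-.18,.022,.032),"bar")
rect(box(.30,.46,-.47,-.18,.072,.085),"handle")
rect(box(.30,.46,-.47,-.18,.014,.021),"lips")
for q in ("stick","stick_grip","rest"):
    for r in manip.mark_of("wrist",q)[:1]:
        a,b=np.int32(r["centre"]); print(q,r["conf"],a,b,W[min(a,399),min(b,639)])
E
python3 w1.py w1; python3 go.py 0.3766 -0.2458 0.16 -85.3
```

```text
time: 3.68
tool_pos: [0.4142, -0.0306, 0.3008]
time: 4.18
tool_pos: [0.3862, -0.2027, 0.2787]
bar 1800 [ 348.  -316.3] [100.5 229.8] 4.8 pca -86.0 z 0.0257
handle 778 [ 377.7 -242.8] [23.3 60.5] 4.6 pca -85.5 z 0.0772
lips 1302 [ 356.3 -307.3] [118. 214.] 4.2 pca -86.8 z 0.0173
stick 0.75 187 316 [ 0.38003506 -0.22131802  0.07837501]
stick_grip 0.66 197 313 [ 0.37717045 -0.23524977  0.07752361]
rest 0.72 188 318 [ 0.38268301 -0.22273056  0.0773456 ]
t4.4 pos [ 0.3876 -0.1988  0.279 ] d [-0.0458 -0.0151  0.119 ] rv [ 0.0003 -0.0001  0.0054] F [-0.4  0.6  0. ] q [-0.65 -0.45  1.94  0.    1.65 -0.73]
```

View pics/w1.png

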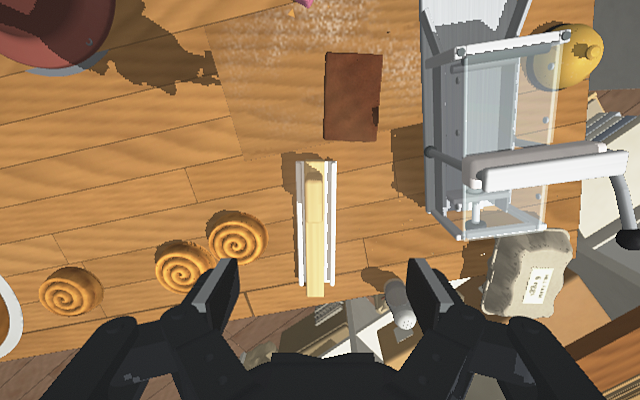

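Wrist view: the stick lies in the rest at (315,180–295), with the handle at (314,200). The brownie at (352,95) is clear of it, as is the shaker at (398,300). The two cameras agree on the handle: (0.377,-0.244), yaw −85.4°.

```bash
python3 -c "
from plant import manip; print(manip.tip_extent)"
python3 -m crank '[[1,-0.0225,-0.0075,0.04,0,0,0.005],[1,-0.0225,-0.0075,0.04,0,0,0],[1,0,0,0.04,0,0,0],[1,0,0,0,0,0,0]]' | head -2
python3 w1.py w2; python3 go.py 0.377 -0.2445 0.058 -85.4
```

```text
0.019
time: 4.88
tool_pos: [0.3748, -0.243, 0.1554]
bar 3292 [ 355.6 -318.9] [116.3 229.4] 4.8 pca -85.4 z 0.0287
handle 1792 [ 378.7 -245.8] [24.  60.5] 4.3 pca -85.3 z 0.0798
lips 2176 [ 356.2 -310.5] [119.6 213.4] 4.5 pca -90.0 z 0.0198
stick 0.75 314 430 [ 0.4184536  -0.23821485  0.22024313]
stick_grip 0.72 200 328 [ 0.38015817 -0.2402395   0.07945366]
rest 0.79 185 330 [ 0.38056138 -0.2263333   0.08143297]
t5.1 pos [ 0.3776 -0.2462  0.1616] d [ 0.002  -0.0008  0.1036] rv [0.0029 0.0031 0.0023] F [-0.4  0.7  0.6] q [-0.74 -0.35  2.06  0.    1.42 -0.83]
```

```bash
python3 -m crank '[[1,0,0,0.035,0,0,0.002],[1,0,0,0.035,0,0,0],[1,0,0,0.033,0,0,0],[1,0,0,0,0,0,0]]' | head -2
python3 go.py 0.378 -0.2455 0.058 -85.4
python3 -m crank '[[0,0,0,0,0,0,0],[0,0,0,0,0,0,0],[0,0,0,0,0,0,0],[0,0,0,0,0,0,0]]'
python3 go.py 0.378 -0.2455 0.058 -85.4
python3 -m crank '[[0,0,0,0,0,0,0],[0,0,0,0,0,0,0]]'
```

```text
time: 5.58
tool_pos: [0.3756, -0.2449, 0.0552]
t5.6 pos [ 0.3756 -0.2449  0.0552] d [-0.0008  0.0024 -0.0028] rv [-0.002  -0.0022 -0.0008] F [0.3 0.1 0.8] q [-0.74 -0.22  2.15  0.    1.22 -0.82]
time: 6.08
tool_pos: [0.377, -0.2464, 0.0573]
tool_rot: [0.001, 0.679, 0.734, 0.0]
contact_force: [0.2, 0.8, 4.7]
gripper_width: 0.253
grasp_force: 58.6
t6.1 pos [ 0.377  -0.2464  0.0573] d [ 0.0009  0.0011 -0.0007] rv [ 0.0019  0.0015 -0.0014] F [0.2 0.8 4.7] q [-0.74 -0.23  2.15  0.    1.22 -0.82]
time: 6.32
tool_pos: [0.3771, -0.2465, 0.0573]
tool_rot: [0.001, 0.679, 0.734, 0.0]
contact_force: [1.2, 1.2, 5.5]
gripper_width: 0.252
grasp_force: 58.8
```

Grasped. I'll lift it and work out the lane from the saved clouds.

```bash
python3 -m crank '[[0,0,0,-0.05,0,0,0],[0,0,0,-0.06,0,0,0],[0,0,0,-0.06,0,0,0],[0,0,0,-0.03,0,0,0]]'
python3 - <<'E'
from h import *
for n in ("top","w1","side"):
    W=np.load(n+"_W.npy")
    def sel(x0,x1,y0,y1,z0,z1): return W[(W[...,0]>x0)&(W[...,0]<x1)&(W[...,1]>y0)&(W[...,1]<y1)&(W[...,2]>z0)&(W[...,2]<z1)]
    def rect(P,t):
        if len(P)<30: print(n,t,len(P));return
        # outlier removal: largest component by erosion on 3mm grid
        g=np.zeros((300,300),np.uint8); ij=((P[:,:2]-[.3,-.45])/.003).astype(int); ok=((ij>=0)&(ij<300)).all(1); ij=ij[ok];P=P[ok]; g[ij[:,0],ij[:,1]]=1
        g=cv2.morphologyEx(g,cv2.MORPH_CLOSE,np.ones((3,3))); k,l,st,_=cv2.connectedComponentsWithStats(g); b=1+np.argmax(st[1:,4]); P=P[l[ij[:,0],ij[:,1]]==b]
        c,s,a=cv2.minAreaRect((P[:,:2]*1000).astype(np.float32)); A=np.linalg.svd(P[:,:2]-P[:,:2].mean(0),full_matrices=False)[2][0]
        print(n,t,len(P),np.round(c,1),np.round(s,1),round(a,1),"pca",np.degrees(np.arctan2(*A[::-1])).round(1))
    rect(sel(.44,.7,-.3,.2,.108,.125),"tunneltop")
    rect(sel(.44,.7,-.02,.2,.014,.028),"bed")
    rect(sel(.44,.7,-.05,.2,.056,.08),"block")
    rect(sel(.44,.7,-.05,.2,.036,.05),"guides")
s=manip.state(); print(s["tool_pos"])
E
```

```text
time: 6.82
tool_pos: [0.3768, -0.2465, 0.2596]
tool_rot: [0.002, 0.679, 0.734, -0.0]
contact_force: [-0.0, -0.5, -1.0]
gripper_width: 0.253
grasp_force: 59.4
top tunneltop 1465 [571.9 -97.3] [112.5 104.9] 12.5 pca 100.7
top bed 1414 [535.7  64.1] [118.6 191.6] 13.0 pca 108.8
top block 1024 [530.6  68.4] [ 73.7 107.8] 12.1 pca 102.4
top guides 141 [678.6 -29.6] [42.  38.3] 0.7 pca -136.4
w1 tunneltop 10952 [ 573.8 -103.7] [113.1 124.3] 12.0 pca -84.7
w1 bed 2845 [549.8  -4.5] [119.9  38.4] 4.1 pca 1.5
w1 block 174 [689.5 -37.9] [15.7 14.6] 45.3 pca -97.8
w1 guides 896 [682.3 -29.2] [41.6 35. ] 89.8 pca -107.1
side tunneltop 1121 [ 600.8 -203.7] [113.7 111. ] 12.6 pca -101.0
side bed 645 [555.9  66. ] [ 87.6 194.1] 13.5 pca -78.8
side block 578 [533.   69.2] [ 75.6 110.9] 11.4 pca -76.1
side guides 235 [564.   64.6] [118.4  47.7] 76.0 pca -92.8
[ 0.37676722 -0.24648951  0.25961958]
```

```bash
cat > lane.py <<'E'
# lane.py U N Z -> go.py to stick-origin lane coordinates
import sys,subprocess,numpy as np
u,n,z=map(float,sys.argv[1:4]); a=np.radians(-77.6); d=np.array([np.cos(a),np.sin(a)]); l=np.array([-d[1],d[0]])
p=(u+.167)*d+(n+.537)*l
from plant import manip
t=manip.state()["tool_pos"][:2]; print("lane x",round(t@d-.167,4),"n",round(t@l-.537,4),"tgt",p.round(4))
subprocess.run(["python3","go.py",str(p[0]),str(p[1]),str(z),"-77.6"])
E
python3 lane.py -0.382 -0.001 0.26
```

```text
t6.8 pos [ 0.3768 -0.2465  0.2596] d [ 0.5619  0.1453 -0.0019] rv [ 0.0029  0.0038 -0.1375] F [-0.  -0.5 -1. ] q [-0.74 -0.41  1.95 -0.    1.6  -0.82]
lane x 0.1546 n -0.222 tgt [0.4773 0.3251]
```

```bash
python3 -m crank '[[0,0.056,0.0145,0,0,0,0],[0,0.056,0.0145,0,0,0,0],[0,0.056,0.0145,0,0,0,0],[0,0.056,0.0145,0,0,0,0],[0,0.056,0.0145,0,0,0,0]]' |head -2
python3 -m crank '[[0,0.056,0.0145,0,0,0,0],[0,0.056,0.0145,0,0,0,0],[0,0.056,0.0145,0,0,0,0],[0,0.056,0.0145,0,0,0,0],[0,0.056,0.0145,0,0,0,-0.135]]' |head -2
python3 -m crank '[[0,0,0,0,0,0,0]]' |head -2
python3 lane.py -0.382 -0.001 0.0745
cat > w3.py <<'E'
from wl import *
rect(box(.44,.66,-.03,.2,.056,.075),"block")
rect(box(.44,.66,-.02,.3,.014,.026),"bed")
E
python3 w3.py w3
```

```text
time: 7.45
tool_pos: [0.4259, 0.0408, 0.2553]
time: 8.07
tool_pos: [0.4762, 0.3256, 0.2549]
time: 8.2
tool_pos: [0.4757, 0.3266, 0.2538]
t8.2 pos [0.4757 0.3266 0.2538] d [-0.0018  0.0019  0.1793] rv [-0.0033  0.0004  0.0025] F [ 0.1 -0.3 -0.7] q [ 0.47 -0.08  1.68  0.    1.55  0.25]
lane x -0.3839 n -0.0023 tgt [0.4773 0.3251]
block 476 [527.9  83.8] [72.8 76.4] 12.4 pca 14.5 z 0.0623
bed 480 [581.6  86. ] [232.3 131.9] 25.2 pca -134.9 z 0.0201
```

View pics/w3.png

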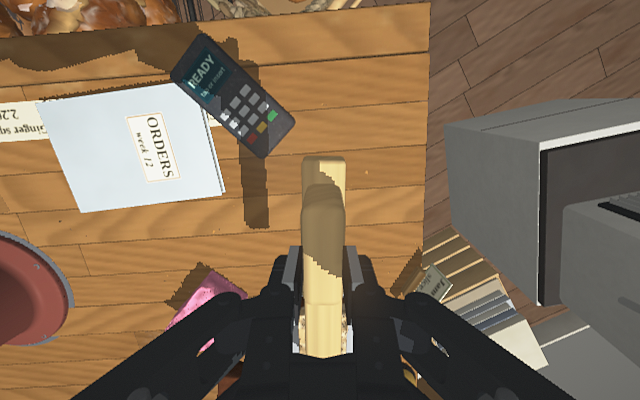

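The stick is held straight (nose towards (322,355), block just beyond it), with nothing under it. Descending behind the block.

```bash
python3 -m crank '[[0,-0.0018,0.0019,0.045,-0.003,0,0.002],[0,0,0,0.045,0,0,0],[0,0,0,0.045,0,0,0],[0,0,0,0.043,0,0,0],[0,0,0,0,0,0,0]]' |head -4
python3 - <<'E'
from h import *
im,d=manip.grab_frame("side"); cv2.imwrite("pics/s1.png",cv2.resize(im[120:280,260:500,::-1],None,fx=3,fy=3,interpolation=cv2.INTER_CUBIC))
E
python3 lane.py -0.382 -0.001 0.0745
```

```text
time: 8.88
tool_pos: [0.4758, 0.3196, 0.0735]
tool_rot: [-0.001, 0.629, 0.777, -0.003]
contact_force: [0.0, 0.9, -0.9]
t8.9 pos [0.478  0.321  0.0767] d [0.0041 0.0002 0.0022] rv [-0.0006  0.0012 -0.006 ] F [ 0.2  0.3 -0.5] q [ 0.46  0.06  1.84 -0.    1.24  0.25]
lane x -0.3779 n -0.0012 tgt [0.4773 0.3251]
```

View pics/s1.png

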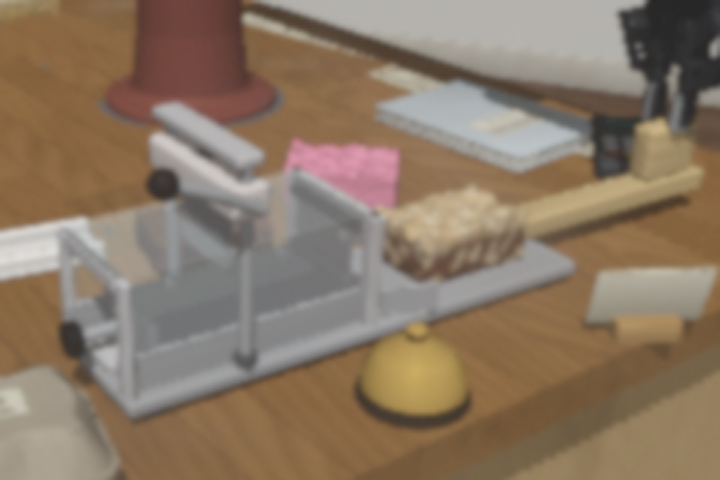

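The side view shows the stick level on the lane line, its nose just behind the block (crop ~(525,220)). The flap is shut and the lane is clear. Pushing.

```bash
python3 -m crank '[[0,-0.005,0,0.001,0,0,-0.004],[0,-0.008,0,0.001,0,0,0],[0,-0.01,0,0,0,0,0],[0,-0.01,0,0,0,0,0],[0,-0.012,0,0,0,0,0]]' |head -4
python3 -m crank '[[0,-0.012,0,0,0,0,0],[0,-0.012,0,0,0,0,0],[0,-0.012,0,0,0,0,0],[0,-0.012,0,0,0,0,0],[0,-0.012,0,0,0,0,0]]' |head -4
python3 lane.py -0.2 -0.0 0.0745
```

```text
time: 9.55
tool_pos: [0.489, 0.278, 0.0762]
tool_rot: [0.001, 0.627, 0.779, 0.001]
contact_force: [-0.4, 0.2, -0.2]
time: 10.18
tool_pos: [0.5019, 0.2197, 0.0761]
tool_rot: [0.001, 0.627, 0.779, 0.002]
contact_force: [-0.2, 3.3, 0.5]
t10.2 pos [0.5019 0.2197 0.0761] d [-0.0737 -0.0004  0.0015] rv [ 0.0036 -0.0008 -0.0003] F [-0.2  3.3  0.5] q [ 0.28 -0.    1.91  0.    1.23  0.06]
lane x -0.2737 n 0.0004 tgt [0.5174 0.1475]
```

```bash
python3 -m crank '[[0,-0.01,0,0,0,0,0],[0,-0.01,0,0,0,0,0],[0,-0.01,0,0,0,0,0],[0,-0.01,0,0,0,0,0],[0,-0.01,0,0,0,0,0]]' |head -4
python3 - <<'E'
from h import *
im,d=manip.grab_frame("side"); cv2.imwrite("pics/s2.png",cv2.resize(im[120:280,260:500,::-1],None,fx=3,fy=3,interpolation=cv2.INTER_CUBIC))
E
python3 lane.py -0.2 -0.0 0.0745
```

```text
time: 10.8
tool_pos: [0.5125, 0.1706, 0.0759]
tool_rot: [0.001, 0.627, 0.779, 0.001]
contact_force: [-0.2, 4.0, -0.7]
t10.8 pos [0.5127 0.1694 0.0759] d [-0.0224 -0.0001  0.0014] rv [ 0.0028  0.0014 -0.001 ] F [ 1.4  0.2 -0.9] q [ 0.18 -0.02  1.93 -0.    1.23 -0.03]
lane x -0.2224 n 0.0001 tgt [0.5174 0.1475]
```

View pics/s2.png

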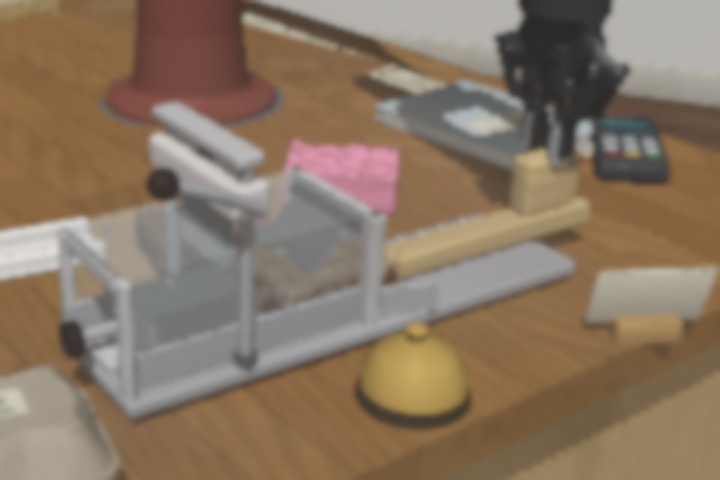

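The block is inside the guard and lifting the flap, with the stick behind it at crop (395,262). Continuing until just before the stop's earliest position.

```bash
python3 -m crank '[[0,-0.01,0,0,0,0,0],[0,-0.01,0,0,0,0,0],[0,-0.01,0,0,0,0,0],[0,-0.01,0,0,0,0,0],[0,-0.01,0,0,0,0,0]]' |head -4
python3 -m crank '[[0,-0.01,0,0,0,0,0],[0,-0.01,0,0,0,0,0],[0,-0.008,0,0,0,0,0],[0,-0.004,0,0,0,0,0]]' |head -4
python3 lane.py -0.12 -0.0 0.0755
```

```text
time: 11.48
tool_pos: [0.5231, 0.1216, 0.0758]
tool_rot: [0.001, 0.627, 0.779, 0.001]
contact_force: [0.5, 2.2, -1.3]
time: 11.98
tool_pos: [0.53, 0.0906, 0.0759]
tool_rot: [0.001, 0.627, 0.779, 0.001]
contact_force: [-0.6, 2.4, -0.5]
t12.0 pos [0.53   0.0906 0.0759] d [-0.0217 -0.0001  0.0004] rv [ 0.003  -0.0001 -0.0009] F [-0.6  2.4 -0.5] q [ 0.03 -0.03  1.94  0.    1.23 -0.19]
lane x -0.1417 n 0.0001 tgt [0.5346 0.0694]
```

```bash
cat > g.py <<'E'
from h import *
import sys
s=manip.state(); a=np.radians(-77.6); d=np.array([np.cos(a),np.sin(a)])
f=-s["contact_force"][:2]@d; print("nose",round(s["tool_pos"][:2]@d-.167+.185,4),"push",round(f,1)); sys.exit(f>4.2)
E
python3 -m crank '[[0,-0.003,0,0,0,0,0],[0,-0.003,0,0,0,0,0],[0,-0.003,0,0,0,0,0],[0,-0.003,0,0,0,0,0],[0,-0.002,0,0,0,0,0]]' >/dev/null; python3 g.py && 
python3 -m crank '[[0,-0.001,0,0,0,0,0],[0,-0.001,0,0,0,0,0]]' >/dev/null && python3 g.py && 
python3 -m crank '[[0,-0.001,0,0,0,0,0],[0,-0.001,0,0,0,0,0]]' >/dev/null && python3 g.py && 
python3 -m crank '[[0,-0.001,0,0,0,0,0],[0,-0.001,0,0,0,0,0]]' >/dev/null && python3 g.py && 
python3 -m crank '[[0,-0.001,0,0,0,0,0],[0,-0.001,0,0,0,0,0]]' >/dev/null && python3 g.py && 
python3 -m crank '[[0,-0.001,0,0,0,0,0],[0,-0.001,0,0,0,0,0]]' >/dev/null && python3 g.py
```

```text
nose 0.0572 push 0.7False
```

```bash
sed -i 's/sys.exit(f>4.2)/sys.exit(int(f>4.2))/' g.py
python3 -m crank '[[0,-0.001,0,0,0,0,0],[0,-0.001,0,0,0,0,0]]' >/dev/null && python3 g.py && 
python3 -m crank '[[0,-0.001,0,0,0,0,0],[0,-0.001,0,0,0,0,0]]' >/dev/null && python3 g.py && 
python3 -m crank '[[0,-0.001,0,0,0,0,0],[0,-0.001,0,0,0,0,0]]' >/dev/null && python3 g.py && 
python3 -m crank '[[0,-0.001,0,0,0,0,0],[0,-0.001,0,0,0,0,0]]' >/dev/null && python3 g.py && 
python3 -m crank '[[0,-0.001,0,0,0,0,0],[0,-0.001,0,0,0,0,0]]' >/dev/null && python3 g.py && 
python3 -m crank '[[0,-0.001,0,0,0,0,0],[0,-0.001,0,0,0,0,0]]' >/dev/null && python3 g.py && 
python3 -m crank '[[0,-0.001,0,0,0,0,0],[0,-0.001,0,0,0,0,0]]' >/dev/null && python3 g.py
```

```text
nose 0.0589 push -0.1
nose 0.0609 push 0.4
nose 0.0629 push 0.4
nose 0.0648 push 1.2
nose 0.0669 push 1.4
nose 0.0689 push 1.2
nose 0.0696 push 7.4
```

```bash
python3 -m crank '[[0,-0.0003,0,0,0,0,0],[0,0,0,0,0,0,0]]' |grep force; python3 g.py
python3 -m crank '[[0,0,0,0,0,0,0],[0,0,0,0,0,0,0]]' |grep force; python3 g.py
```

```text
contact_force: [-1.8, 5.9, 0.8]
grasp_force: 59.7
nose 0.0696 push 6.2
contact_force: [-1.2, 7.3, 1.8]
grasp_force: 59.7
nose 0.0696 push 7.3
```

```bash
python3 -m crank '[[0,-0.0003,0,0,0,0,0],[0,0,0,0,0,0,0]]' |grep contact; python3 g.py
python3 -m crank '[[0,-0.0002,0,0,0,0,0],[0,0,0,0,0,0,0],[0,0,0,0,0,0,0]]' |grep contact; python3 g.py
python3 - <<'E'
from h import *
im,d=manip.grab_frame("side"); cv2.imwrite("pics/s3.png",cv2.resize(im[150:270,260:440,::-1],None,fx=4,fy=4,interpolation=cv2.INTER_CUBIC))
E
python3 g.py
```

```text
contact_force: [-2.4, 7.8, 0.6]
nose 0.0696 push 8.2
contact_force: [-2.1, 8.6, 2.0]
nose 0.0697 push 8.9
nose 0.0697 push 9.4
```

View pics/s3.png

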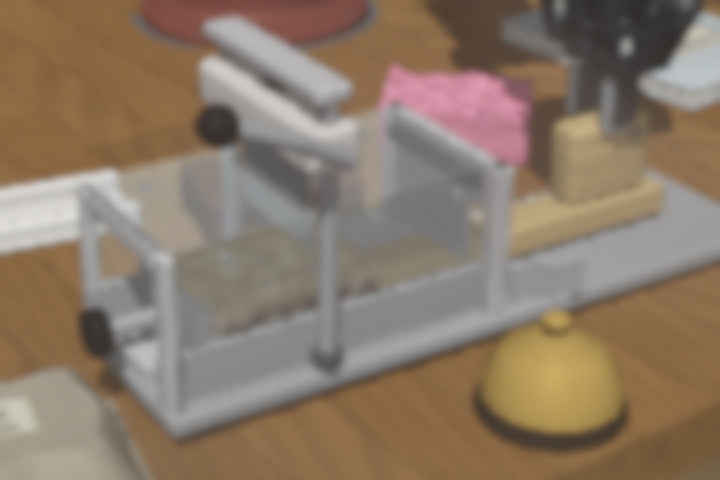

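The block is against the far stop (crop ~(180,290)). The flap hangs vertical behind it at (460,220), with only the bar under it. Drawing the stick out.

```bash
python3 -m crank '[[0,0.004,0,0,0,0,0],[0,0.015,0,0,0,0,0],[0,0.025,0,0,0,0,0],[0,0.03,0,0,0,0,0],[0,0.03,0,0,0,0,0]]' |grep -E "pos|contact"
python3 -m crank '[[0,0.03,0,0,0,0,0],[0,0.025,0,0,0,0,0],[0,0,0,-0.06,0,0,0],[0,0,0,-0.06,0,0,0],[0,0,0,-0.06,0,0,0]]' |grep -E "pos|contact"
python3 -m crank '[[0,0,0,0,0,0,0]]' |grep -E "pos|contact"
python3 go.py 0.377 -0.2465 0.25 -85.4
```

```text
tool_pos: [0.5134, 0.1657, 0.0758]
contact_force: [0.6, -0.7, -0.7]
tool_pos: [0.5009, 0.2185, 0.2575]
contact_force: [1.0, 0.1, -1.6]
tool_pos: [0.5044, 0.2195, 0.2635]
contact_force: [0.9, 0.1, -1.1]
t16.9 pos [0.5044 0.2195 0.2635] d [-0.4278 -0.2246  0.0098] rv [ 0.0159 -0.0013  0.136 ] F [ 0.9  0.1 -1.1] q [ 0.28 -0.16  1.74 -0.    1.55  0.06]
```

```bash
python3 -m crank '[[0,-0.0535,-0.028,0,0,0,0],[0,-0.0535,-0.028,0,0,0,0],[0,-0.0535,-0.028,0,0,0,0],[0,-0.0535,-0.028,0,0,0,0]]' |grep -E "pos|contact"
python3 -m crank '[[0,-0.0535,-0.028,0,0,0,0],[0,-0.0535,-0.028,0,0,0,0],[0,-0.0535,-0.028,0,0,0,0],[0,-0.0535,-0.028,0,0,0,0],[0,0,0,0,0,0,0.136]]' |grep -E "pos|contact"
python3 -m crank '[[0,0,0,0,0,0,0],[0,0,0,0,0,0,0]]' |grep -E "pos|contact"
python3 go.py 0.377 -0.2465 0.25 -85.4
cat > w4.py <<'E'
from wl import *
rect(box(.30,.46,-.47,-.18,.012,.021),"lips")
rect(box(.30,.46,-.47,-.18,.003,.009),"floor")
E
python3 w4.py w4
```

```text
tool_pos: [0.4365, -0.0161, 0.2538]
contact_force: [1.5, -0.9, -1.8]
tool_pos: [0.3723, -0.2507, 0.2532]
contact_force: [0.4, 1.3, -1.4]
tool_pos: [0.3744, -0.2471, 0.2543]
contact_force: [-0.9, 1.0, -2.0]
t18.3 pos [ 0.3744 -0.2471  0.2543] d [0.0004 0.0027 0.0043] rv [ 0.002  -0.0014  0.0026] F [-0.9  1.  -2. ] q [-0.75 -0.41  1.95  0.    1.6  -0.83]
lips 448 [ 354.1 -288.5] [117.8 162.8] 4.3 pca -117.3 z 0.0171
floor 755 [ 358.9 -273.2] [160.2 132.5] 17.4 pca 55.2 z 0.006
```

View pics/w4.png

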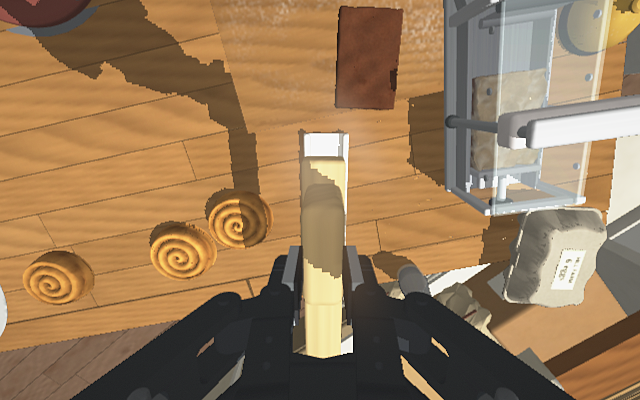

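The stick is above the rest (rest end at (323,145), aligned with the stick's tail). The block sits fully in the tunnel at (505,125). Lowering.

```bash
python3 -m crank '[[0,0,0.0027,0.05,0,0,0.002],[0,0,0,0.05,0,0,0],[0,0,0,0.05,0,0,0],[0,0,0,0.03,0,0,0],[0,0,0,0,0,0,0]]' |grep -E "pos|contact"
python3 go.py 0.377 -0.2465 0.0573 -85.4
```

```text
tool_pos: [0.3761, -0.2451, 0.0724]
contact_force: [-0.7, 0.6, -1.2]
t18.9 pos [ 0.3761 -0.2451  0.0724] d [-0.0015  0.0008  0.0151] rv [-0.0015 -0.0051  0.0001] F [-0.7  0.6 -1.2] q [-0.75 -0.25  2.14  0.    1.25 -0.83]
```

```bash
python3 -m crank '[[0,-0.0015,0.0008,0.006,0,0,0],[0,0,0,0.005,0,0,0],[0,0,0,0.0025,0,0,0],[0,0,0,0,0,0,0]]' |grep -E "pos|contact"
python3 go.py 0.377 -0.2465 0.0573 -85.4
```

```text
tool_pos: [0.3787, -0.2491, 0.062]
contact_force: [-0.2, 0.3, -0.8]
t19.4 pos [ 0.3787 -0.2491  0.062 ] d [ 0.0028 -0.0015  0.0047] rv [ 0.0032 -0.     -0.0023] F [-0.2  0.3 -0.8] q [-0.75 -0.23  2.14  0.    1.22 -0.83]
```

```bash
python3 -m crank '[[0,0.002,-0.001,0.002,0,0,0],[0,0,0,0.0015,0,0,0],[0,0,0,0,0,0,0]]' |grep -E "pos|contact"
python3 go.py 0.377 -0.2465 0.0573 -85.4
```

```text
tool_pos: [0.3773, -0.247, 0.0581]
contact_force: [-0.1, -0.1, -1.0]
t19.8 pos [ 0.3773 -0.247   0.0581] d [ 0.0005 -0.0003  0.0008] rv [ 0.0028 -0.0006 -0.0023] F [-0.1 -0.1 -1. ] q [-0.75 -0.23  2.15  0.    1.22 -0.83]
```

```bash
python3 -m crank '[[0,0,0,0.001,0,0,0],[0,0,0,0,0,0,0],[0.5,0,0,0,0,0,0],[1,0,0,0,0,0,0],[1,0,0,0,0,0,0]]' |grep -E "pos|contact"
python3 -m crank '[[1,0,0,0,0,0,0],[1,0,0,-0.02,0,0,0],[1,0,0,-0.05,0,0,0],[1,0,0,-0.06,0,0,0],[1,0,0,-0.06,0,0,0]]' 
python3 -m crank '[[1,0.02,0,-0.03,0,0,0],[1,0,0,0,0,0,0],[1,0,0,0,0,0,0]]' |grep -E "pos|contact"
python3 w1.py w5
python3 - <<'E'
from h import *
for c in ("top","side"):
    im,d=manip.grab_frame(c); W=cloud(c,d); s=im[110:290,180:440] if c=="top" else im[150:270,260:440]; cv2.imwrite(f"pics/{c}9.png",cv2.resize(s[:,:,::-1],None,fx=3,fy=3,interpolation=cv2.INTER_CUBIC))
E
```

```text
tool_pos: [0.3775, -0.2472, 0.0574]
contact_force: [0.1, -0.1, 0.2]
time: 21.08
tool_pos: [0.3766, -0.2469, 0.2489]
tool_rot: [0.001, 0.679, 0.734, 0.001]
contact_force: [0.8, 0.1, 1.0]
gripper_width: 1.0
grasp_force: 0.0
tool_pos: [0.3749, -0.2271, 0.2758]
contact_force: [0.3, 0.2, -0.6]
bar 1835 [ 348.  -317.5] [100.1 227.6] 4.3 pca -85.5 z 0.0249
handle 805 [ 378. -245.] [23.  59.2] 3.9 pca -85.6 z 0.0764
lips 1344 [ 355.4 -309. ] [117.2 212.9] 4.2 pca -86.4 z 0.0165
stick 0.7 175 321 [ 0.37306369 -0.23041162  0.07623889]
stick_grip 0.71 184 323 [ 0.37644314 -0.24163468  0.0769615 ]
rest 0.95 173 326 [ 0.37905145 -0.22709557  0.07749064]
```

View pics/side9.png

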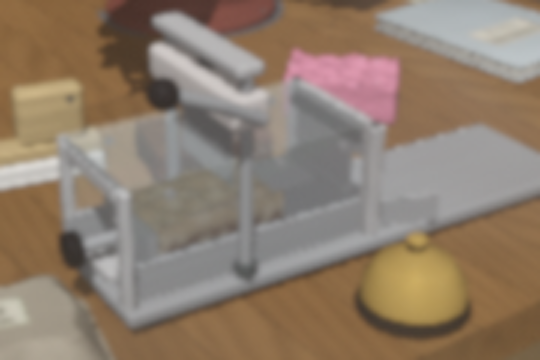

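View pics/w5.png

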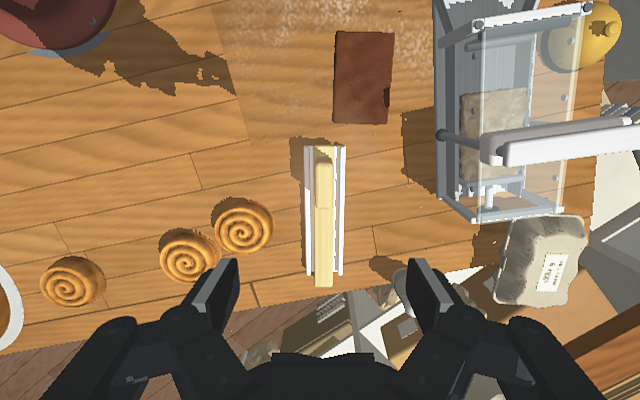

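The stick lies in the rest at (323,215) with the gripper clear of it. The block is at the stop, the flap hangs shut, and the bystanders haven't moved. Handing in.

```bash
python3 -c "
from plant import manip; print(manip.job_done())"
```

```text
the job is handed in; nothing more can be done
None
```

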